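True a locating corner with a setting square and hang the square up

TASK

The swinging fence of the locating corner has crept inwards. Pick up the setting square by its handle and press it firmly and fully home into the corner, so that it pushes that fence true and sits flush along both fences without gaps; keep it pressed against both sides for a moment. Then draw it back out and hang it by its handle across both prongs of the hook stand, leaving the fence true; touch the corner only with the square, and leave the loose vial and timer where they are.

Things in the scene. Friction and masses are not known exactly. Their poses are not given: they have to be found in the camera images.
- square: Loose setting square, 0.14-0.28 kg: flat L of bare aluminium, 10 mm thick, two legs 120 x 22 mm at 90 deg (5 mm notch at the outer corner), with an upright handle. Origin: on the underside plane, straight below the handle bar's middle, at the centre of mass. x points level to the outer corner, y along the bar, z up. Legs run back at 45 deg to -x, left and right, to x = -48, y = +-85 mm.
- square_apex (a point): Outer corner of the square, where the lines of its two outer edges meet, on the underside: 52.3 mm from the square's origin along its x.
- square_bar (a point): Middle of the square's handle: a level black bar along the square's y, 84 mm long, 10 x 10 mm section, 65 to 75 mm above the underside (this point: 70). Two 8 mm round steel posts at y = +-37 mm, x = 0 carry it; otherwise the space between the legs' top (10 mm) and the bar (65 mm) is open.
- stop: Locating corner, fixed: grey L-shaped base plate 6 mm thick with two aluminium fences, tops 36 mm above the worktop. The inside corner opens to this frame's -x; from it the fixed fence runs back left (+y), the swinging one right (-y), each at 45 deg to -x, to 125 mm. z up. Origin on the worktop: the square is fully home when its origin is above this one and their x axes agree.
- stop_corner (a point): Inside corner between the two true fence faces, on the base plate's top, 52.3 mm from the origin of stop along its x. The square may be pressed home here at any height from resting on the base plate (underside 6 mm above the worktop) to underside at 24 mm, held level; a push of 8 to 15 N towards the corner loads both sides.
- fixed_fence: The left fence, fixed: aluminium bar 16 mm thick, 30 mm high. Origin and axes as stop.
- heel_block: Fixed aluminium block: the first 20 mm of the right side of the corner, its inner face in the true line of the right fence; the square stops against it. Origin and axes as stop.
- swing_fence (a joint): Right fence, 14 mm thick, from 23 to 125 mm from the corner, swinging about the upright line through the inside corner. 0 = true (90 deg to the fixed fence, in line with the heel block); positive = swung inwards, up to 0.3 rad; negative = outwards beyond true, to -0.12. Starts at 0.05 to 0.13. Light friction (about 1 N at its end) keeps it where left; the square going home pushes it out.
- hook_stand: Hook stand, fixed: dark base plate 105 x 110 x 8 mm, 16 mm round steel column at x = +75 mm with a crosshead (64 mm along y, top at 129 mm), and two level 6 mm round prongs at y = +-23 mm from it to -x, tops 125 mm above the worktop, ending at x = -40 to -44 mm in tips turned up to 139 mm. The 40 mm between the prongs is open. Origin on the worktop below the seat; z up.
- hook_seat (a point): Middle of the seat, midway between the prongs, level with their tops (z = 125 mm). The square's bar lies here across both prongs, its corner pointing either way. It goes on from the free end: bar above the tips and legs below the prongs (square's underside 80 to 105 mm above the worktop), along the stand's +x, then down until the bar rests on the prongs (underside at 60 mm).
- small_vial: Bystander: loose small vial with an orange cap, 25 mm diameter, 63 mm tall, upright. Origin at the centre of its underside.
- timer: Bystander: white bench timer, 64 x 72 x 20 mm, lying flat, loose. Origin at the centre of its underside.

How it is judged:
On the way:
1. the square touches fixed fence and heel block (over 0.5 N each), corner within 4 mm each way, turned within 0.025 rad, level within 0.15; swinging fence within 0.025 rad of true (contact force between square and fixed_fence above 0.5 N and contact force between square and heel_block above 0.5 N and x of square_apex in the frame of stop between 0.0483 and 0.0563 m and y of square_apex in the frame of stop between -0.004 and 0.004 m and angle between the y axis of square and the y axis of stop, either way round below 0.025 rad and value of joint swing_fence between -0.025 and 0.025 rad and angle between square's own z axis and vertical below 0.15 rad), for 0.3 s.
At the end, for the whole second after the job is handed in: The square hangs released and at rest by its bar on the prongs: -36 to +35 mm along them from the seat, centred within 14 mm, bar 124 to 136 mm above the worktop, level within 0.2 rad; swinging fence within 0.03 rad of true (value of joint swing_fence between -0.03 and 0.03 rad and x of square_bar in the frame of hook_stand between -0.036 and 0.035 m and y of square_bar in the frame of hook_stand between -0.014 and 0.014 m and z of square_bar in the frame of hook_stand between 0.124 and 0.136 m and contact force between square and hook_stand above 0.4 N and angle between square's own z axis and vertical below 0.2 rad and linear speed of square below 0.02 m/s and angular speed of square below 0.2 rad/s); the robot touches nothing.
It fails at once if the hand or arm pushes the locating corner itself (contact force between any of the fingers, the arm and stop above 2 N).
It fails at once if a loose bystander (vial, timer) is moved by more than 25 mm (distance of any of small_vial, timer from where it was at the start of the episode above 0.025 m).
It fails at once if the vial is knocked over (angle between small_vial's own z axis and vertical above 0.6 rad).
It also fails if it takes over 64 s, if anything falls off the work surface, if the arm or the gripper's body presses on something with over 40 N, if the wrist force passes 120 N, or if a joint passes its speed limit or range.

ROBOT

A 7-joint arm with a two-finger parallel gripper is mounted at the origin on a cart in front of the work surface, level with it; the furniture and walls round the work are solid. World frame = base frame: x ahead of the robot, y to its left, z up, the work surface at z = 0. Lengths are in m, angles in rad, forces in N, time in s.
With the tool pointing down it reaches from about 0.35 to 0.9 m from the base axis. Payload 8.1 kg.
Tool frame: the origin (TCP) lies at the very end of the fingers, on their centre line; the grasp point (between the pads) lies 19 mm behind it (grasp_offset is the distance from the TCP to the grasp point, in m); z points along the fingers, y is the line along which they close (so a half turn about z gives the same grasp; the last joint's range is limited). The gripper opens to 92 mm and grips with 3 to 60 N. Pads are 19 mm wide; open, the fingers measure 130 mm over their backs; the gripper's body (75 mm by 190 mm) begins 47 mm behind the grasp point.
Start: joints at [1.024, 0.434, 0.025, 1.573, -0.012, 1.134, -0.075], TCP at [0.268, -0.564, 0.227] pointing down, gripper open.
Joint ranges: [-2.62, 2.62], [-0.44, 2.09], [-1.27, 1.32], [0.08, 2.57], [-1.32, 4.46], [0.12, 2], [-2.74, 2.74]. Speed limits (rad/s): [2.22, 2.22, 3.01, 3.01, 3.14, 3.14, 3.14].

INTERFACE

Orientations are given as a rotation vector (axis times angle).
In Python, from cell import observe, get_image, camera_params, sign_off, silhouettes, grasp_offset gives the robot as it stands. The module is installed in compiled form; this text tells all that it offers.
- The arm moves only by the tool jog_arm, never from a script. Its argument "motion" is a list that holds one entry, the list of rows, each a list of 7 numbers: the shift along the tool's x, y, z in m, then the turn, a rotation vector about the tool's x, y, z in rad, then the closure, from -1 (fully open) to 1 (shut), so that 0 is half open. In form: [[[dx, dy, dz, wx, wy, wz, hand], ...]]. A call has 1 to 10 rows; each row is the pose to reach, as a shift and turn from the pose commanded when the call began, along the tool's axes at that moment; what a row does not reach only later rows make up. A row lasts 1/12 s, in which the tool goes at most 41.7 mm and 7.16 degrees, less where a joint would pass 70% of its speed; a pose out of reach is approached as far as the arm can. A call with a gripper value outside its range is refused whole. The fingers move at their own pace and stop on an object; "force" is the grip in N (left out, the last holds). Time passes only in rows, so rows that repeat a pose let the fingers close. It gives the time, the measured TCP pose, the force, the opening and the grip force at its end, in the units of the state.
- observe(): the state, without advancing time (a new reading comes with each control period).
- get_image(name): name is "side" or "top"; returns the picture (400x640x3 uint8, red, green, blue); there is no depth.
- camera_params(name): a dict with "vertical_fov" (degrees; the focal length in pixels is half the picture's height over the tangent of half this angle, whatever the lens; pixels are square), "cx", "cy" (the principal point, pixels), "T" (4x4, takes a point from camera to world coordinates). Camera axes: x right, y down, z forward; pixel columns grow to the right and rows downward; lengths in m; the calibration is good to about 2 mm. A picture is of the moment at which its call begins. camera_params takes no time and is no camera call.
- sign_off(): hands the job in; it is judged then, once.
Trained networks look in the newest picture that a camera, given by its name, has taken for a name from the list of things; names that differ only in an ending like _2 or _b are one class to them, and where a whole thing is asked for, a point or a joint stands for the part that bears it (a point fixed in the world has none). Each returns a list of dicts, best first, with "p" (0 to 1); they miss things now and then, are a little off and sometimes report something else, mostly with a low value. They report only what shows in the picture. A call takes as long as a camera call.
- silhouettes(query, camera): "mask" (400x640 bool, what is visible of it) and "pixel" ([column, row] in pixels, amid what is visible of it).
The state is a dict: "clock": time; "joints": joint angles; "dq": joint speeds; "joint_efforts": joint torques, N m; "position": TCP position; "ee_rot": TCP orientation; "force": force on the tool from outside, world axes, zero at the start; "ft_torque": the same for the moment, N m; "width": opening from 0.0 (shut) to 1.0 (fully open); "gripper_force": force on a finger pad.
Only numpy, scipy, OpenCV 4.12 (cv2) and the standard library are available. Lean on these libraries where they do the work, as an engineer would, in place of code of your own. Each camera call takes 0.05 s, during which the arm holds its last target. There are 200 camera calls.

## Working session

There is one attempt and no reset: what is moved stays moved. The work goes in short steps, Python scripts to look and compute and a tool call to move; the robot and the scene stay as the last step left them, time stands still between calls to the robot, and variables do not carry over. Pictures are saved under pics/ and viewed, at most 10 in all, crops included, and the job is handed in when it is done.

Besides the shell and the picture viewer there is one more tool, called after "Request:" by a JSON object that holds its "name" and its "arguments". jog_arm: Moves the arm, as the interface text tells. Its arguments: {"type":"object","properties":{"motion":{"type":"array"},"force":{"type":"number"}},"required":["motion"]}

```bash
mkdir -p pics; cat > h.py <<'E'
import numpy as np, cv2
from cell import *
def P(cam):
    c=camera_params(cam); f=200/np.tan(np.radians(c["vertical_fov"])/2); return f,c["cx"],c["cy"],np.array(c["T"])
def ray(cam,px,z):
    f,cx,cy,T=P(cam); d=T[:3,:3]@np.array([(px[0]-cx)/f,(px[1]-cy)/f,1]); o=T[:3,3]
    return o+d*(z-o[2])/d[2]
def proj(cam,p):
    f,cx,cy,T=P(cam); q=T[:3,:3].T@(np.asarray(p)-T[:3,3]); return np.array([cx+f*q[0]/q[2],cy+f*q[1]/q[2]])
def save(cam,name):
    im=get_image(cam); cv2.imwrite(f"pics/{name}.png",im[:,:,::-1]); return im
E
python3 - <<'E'
from h import *
s=observe(); print(s["clock"],s["position"],s["ee_rot"],s["width"],grasp_offset if not callable(grasp_offset) else grasp_offset())
for c in("top","side"):
    save(c,c+"0"); f,cx,cy,T=P(c); print(c,f,cx,cy,T.round(3).tolist())
    for q in("square","stop","swing_fence","fixed_fence","heel_block","hook_stand","small_vial","timer"):
        for r in silhouettes(q,c)[:2]:
            m=r["mask"]; ys,xs=np.where(m); print(c,q,round(r["p"],2),np.round(r["pixel"]),m.sum(),xs.min(),xs.max(),ys.min(),ys.max(),ray(c,r["pixel"],0.02).round(3))
E
```

```text
0.0 [ 0.26809291 -0.56401618  0.22594486] [-3.06311126e+00 -6.91040828e-01  7.90498690e-04] 1.0003146729566148 0.0188
top 482.7339780801019 323.03136080013377 202.91612746305032 [[-0.017, -0.99, 0.142, 0.35], [-1.0, 0.017, -0.006, -0.155], [0.004, -0.142, -0.99, 1.356], [0.0, 0.0, 0.0, 1.0]]
top square 0.88 [318. 237.] 632 296 353 221 257 [ 0.447 -0.148  0.02 ]
top stop 0.72 [407. 196.] 1428 379 444 177 227 [ 0.558 -0.398  0.02 ]
top swing_fence 0.57 [427. 193.] 293 410 444 182 205 [ 0.566 -0.454  0.02 ]
top fixed_fence 0.59 [392. 202.] 366 379 405 177 223 [ 0.542 -0.356  0.02 ]
top hook_stand 0.64 [225. 191.] 1624 206 250 165 215 [0.581 0.111 0.02 ]
top hook_stand 0.29 [407. 202.] 1403 379 444 177 227 [ 0.542 -0.399  0.02 ]
top timer 0.81 [301. 176.] 575 292 317 166 189 [ 0.618 -0.103  0.02 ]
side 402.9326344051716 318.42353224841173 203.04372031834265 [[-0.808, -0.281, 0.518, 0.095], [-0.589, 0.389, -0.708, 0.439], [-0.003, -0.877, -0.48, 0.517], [0.0, 0.0, 0.0, 1.0]]
side square 0.89 [350. 250.] 1217 331 383 222 289 [ 0.457 -0.167  0.02 ]
side square 0.37 [202. 300.] 3590 166 250 234 332 [0.589 0.12  0.02 ]
side stop 0.82 [365. 195.] 1329 342 393 180 223 [ 0.557 -0.401  0.02 ]
side swing_fence 0.97 [374. 188.] 421 356 391 180 196 [ 0.556 -0.452  0.02 ]
side fixed_fence 0.62 [360. 204.] 501 343 376 187 220 [ 0.541 -0.352  0.02 ]
side hook_stand 0.79 [202. 297.] 3725 166 250 234 333 [0.593 0.114 0.02 ]
side small_vial 0.51 [313. 224.] 239 306 316 209 234 [ 0.582 -0.203  0.02 ]
```

View pics/top0.png

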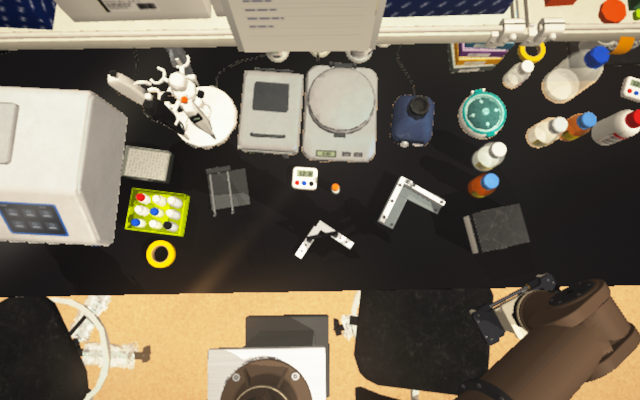

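View pics/side0.png

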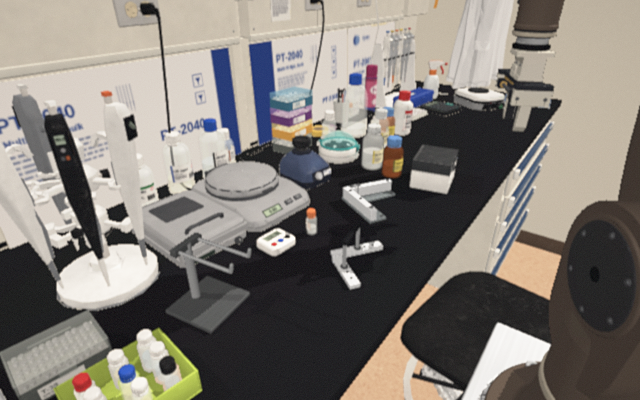

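```bash
cat > fit.py <<'E'
from h import *
from scipy.optimize import minimize
S=4
def box(x0,x1,y0,y1,z0,z1): return np.array([[x,y,z] for x in(x0,x1) for y in(y0,y1) for z in(z0,z1)])
def prism(xy,z0,z1): return np.array([[x,y,z] for x,y in xy for z in(z0,z1)])
r=.70711
def leg(a,L0,L1,w0,w1,s,z0,z1):  # along back dir, w = inward offset, s=+1 left
    d=np.array([-r,s*r]); n=np.array([-r,-s*r]); A=np.array([a,0])
    return prism([A+d*l+n*w for l in(L0,L1) for w in(w0,w1)],z0,z1)
a=.0523
square=[leg(a,.005,.12,0,.022,s,0,.01) for s in(1,-1)]+[leg(a,0.005,.022,0.005,.022,1,0,.01)]+[box(-.005,.005,-.042,.042,.065,.075)]+[box(-.004,.004,y-.004,y+.004,.01,.065) for y in(.037,-.037)]
fixed=[leg(a,0,.125,-.016,0,1,.006,.036)]
def swing(t):
    p=leg(0,.023,.125,-.014,0,-1,.006,.036); c,s=np.cos(-t),np.sin(-t)   # inwards = towards -x+... 
    q=p.copy(); q[:,0]=c*p[:,0]-s*p[:,1]; q[:,1]=s*p[:,0]+c*p[:,1]; q[:,0]+=a; return [q]
def hook(x0): 
    H=[box(x0,x0+.105,-.055,.055,0,.008),box(.067,.083,-.008,.008,0,.125),box(.069,.081,-.032,.032,.117,.129)]
    for y in(.023,-.023): H+=[box(-.042,.075,y-.003,y+.003,.119,.125),box(-.045,-.039,y-.003,y+.003,.119,.139)]
    return H
def render(cam,parts,pose,M):
    x,y,t=pose[:3]; c,s=np.cos(t),np.sin(t); R=np.array([[c,-s,0],[s,c,0],[0,0,1]])
    im=np.zeros((400*S,640*S),np.uint8)
    for p in parts:
        w=p@R.T+[x,y,pose[3] if len(pose)>3 else 0]
        uv=np.array([proj_(M,q) for q in w]); uv=(uv+.5)*S-.5
        cv2.fillConvexPoly(im,cv2.convexHull(np.round(uv*16).astype(np.int32)),255,shift=4)
    return cv2.resize(im,(640,400),interpolation=cv2.INTER_AREA)/255.
def proj_(M,p):
    f,cx,cy,T=M; q=T[:3,:3].T@(p-T[:3,3]); return [cx+f*q[0]/q[2],cy+f*q[1]/q[2]]
def fit(parts,masks,x0,step=(.006,.006,.08)):
    """parts: function(params)->(parts,pose) ; masks {cam:bool}"""
    Ms={c:P(c) for c in masks}
    def cost(v):
        pa,po=parts(v); e=0
        for c,m in masks.items():
            R=render(c,pa,po,Ms[c]); e+=1-np.minimum(R,m).sum()/np.maximum(R,m).sum()
        return e/len(masks)
    sim=np.vstack([x0]+[np.array(x0)+np.eye(len(x0))[i]*step[i] for i in range(len(x0))])
    o=minimize(cost,x0,method="Nelder-Mead",options=dict(initial_simplex=sim,maxiter=150,xatol=1e-4,fatol=1e-4)); return o.x,o.fun
E
cat > a.py <<'E'
from fit import *
m={}
for c in("top","side"):
    get_image(c)
    for q in("square","fixed_fence","swing_fence","hook_stand"):
        R=silhouettes(q,c)
        if R: m[q,c]=R[0]["mask"]
def both(q): return {c:m[q,c] for c in("top","side") if (q,c) in m}
def run(name,fn,q,x0,step=(.006,.006,.08)):
    out=[]
    ms=both(q)
    for sub in (ms,)+tuple({c:v} for c,v in ms.items()):
        x,f=fit(fn,sub,x0,step); print(name,list(sub),x.round(4),round(f,3)); out.append(x)
    return out[0]
run("sq",lambda v:(square,v),"square",[.447,-.155,.3]);
b=run("fix",lambda v:(fixed,v),"fixed_fence",[.54,-.39,0.1])
run("hook",lambda v:(hook(v[3]),v[:3]),"hook_stand",[.56,.11,0.05,-.03],(.01,.01,.08,.02))
run("swing",lambda v:(swing(v[0]),b),"swing_fence",[.08],(.04,))
np.save("stop.npy",b)
E
python3 - <<'E'
import cv2
im=cv2.imread("pics/top0.png")
a=cv2.resize(im[160:270,280:450],None,fx=4.6,fy=4.6,interpolation=cv2.INTER_CUBIC)[:500];cv2.imwrite("pics/c1.png",a); print(a.shape)
E
python3 a.py
```

```text
(500, 782, 3)
sq ['top', 'side'] [ 0.4491 -0.1589  0.179 ] 0.138
sq ['top'] [ 0.4486 -0.1595  0.1795] 0.097
sq ['side'] [ 0.4486 -0.1566  0.1908] 0.164
fix ['top', 'side'] [ 0.5498 -0.408   0.3065] 0.166
fix ['top'] [ 0.5505 -0.4087  0.2929] 0.186
fix ['side'] [ 0.5482 -0.4067  0.3014] 0.133
hook ['top', 'side'] [ 0.545   0.0987  0.1344 -0.0071] 0.078
hook ['top'] [ 0.5454  0.0974  0.1348 -0.0065] 0.056
hook ['side'] [ 0.5441  0.0994  0.1326 -0.0064] 0.084
swing ['top', 'side'] [0.145] 0.206
swing ['top'] [0.1395] 0.243
swing ['side'] [0.1644] 0.161
```

View pics/c1.png

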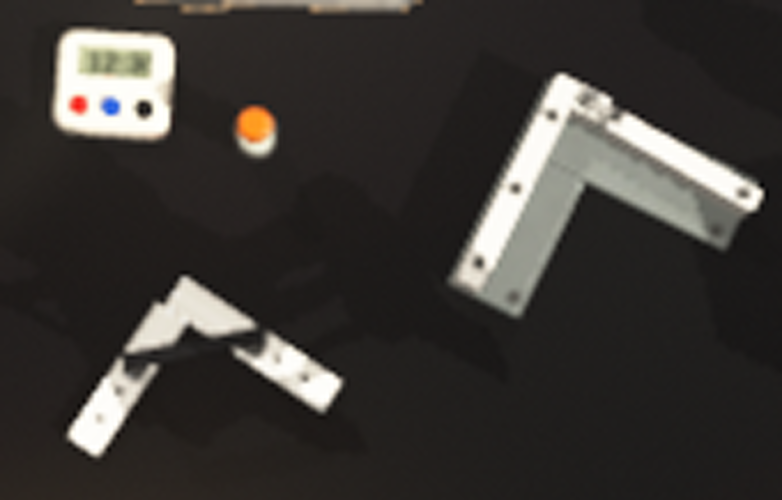

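```bash
cat > b.py <<'E'
from fit import *
m={}
for c in("top","side"):
    get_image(c)
    for q in("stop","fixed_fence","swing_fence"):
        R=silhouettes(q,c)
        if R: m[q,c]=R[0]["mask"]
Ms={c:P(c) for c in("top","side")}
heel=[leg(a,0,.02,-.016,0,-1,.006,.036)]
def cost(v,cams):
    x,y,t,sw,wi,wo,L=v; e=0
    base=[leg(a,-wo,L,-wo,wi,s,0,.006) for s in(1,-1)]
    for (q,c),k in m.items():
        if c not in cams: continue
        pa={"stop":base+fixed+heel+swing(sw),"fixed_fence":fixed,"swing_fence":swing(sw)}[q]
        R=render(c,pa,v[:3],Ms[c]); e+=(3 if q=="stop" else .5)*(1-np.minimum(R,k).sum()/np.maximum(R,k).sum())
    return e
for cams in(("top","side"),("top",),("side",)):
    x0=np.array([.55,-.408,.305,.09,.03,.016,.125]); st=[.005,.005,.04,.06,.008,.005,.005]
    sim=np.vstack([x0]+[x0+np.eye(7)[i]*st[i] for i in range(7)])
    o=minimize(cost,x0,args=(cams,),method="Nelder-Mead",options=dict(initial_simplex=sim,maxiter=500,xatol=1e-4,fatol=1e-4)); print(cams,o.x.round(4),o.fun)
    if len(cams)==2: best=o.x
# overlay
im=cv2.imread("pics/top0.png"); K=7; o0=(370,165); cr=cv2.resize(im[165:235,370:450],None,fx=K,fy=K,interpolation=cv2.INTER_CUBIC)
x,y,t=best[:3];c,s=np.cos(t),np.sin(t)
def W(l,sg,z,n=0): 
    X=a-r*l-r*n; Y=sg*(r*l-r*n); return proj("top",[x+c*X-s*Y,y+s*X+c*Y,z])
for sg in(1,-1):
    for z,n,col in((.036,0,(0,0,255)),(.006,0,(255,0,0)),(.006,best[4],(0,200,0))):
        A,B=[tuple(int(q) for q in ((W(l,sg,z,n)-o0+.5)*K)) for l in(0 if n==0 else n,.125)]; cv2.line(cr,A,B,col,1)
cv2.imwrite("pics/ov.png",cr)
E
python3 b.py
```

```text
('top', 'side') [ 0.5453 -0.4047  0.3051  0.0907  0.031   0.0161  0.1242] 0.4416252766192298
('top',) [ 0.5443 -0.4053  0.2939  0.0687  0.0302  0.0168  0.1242] 0.3010041758068798
('side',) [ 0.5469 -0.4039  0.3109  0.1336  0.0325  0.0185  0.115 ] 0.10199571282250347
```

View pics/ov.png

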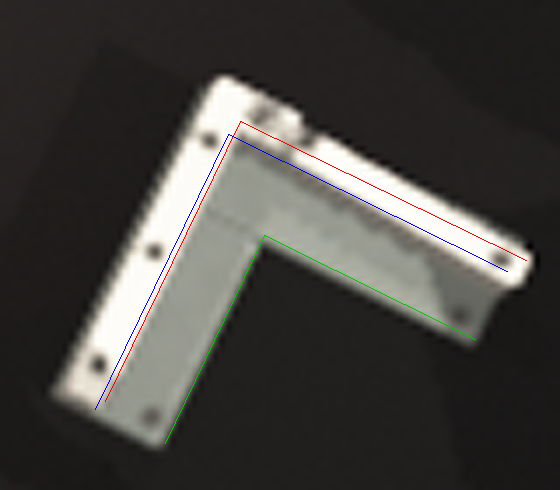

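```bash
cat > go.py <<'E'
from h import *
from scipy.spatial.transform import Rotation as R
def go(x,y,z,th):
    s=observe(); M=R.from_rotvec(s["ee_rot"]).as_matrix(); T=np.column_stack([[np.cos(th),np.sin(th),0],[np.sin(th),-np.cos(th),0],[0,0,-1]])
    print("t",round(s["clock"],2),"shift",(M.T@(np.array([x,y,z])-s["position"])).round(4),"turn",R.from_matrix(M.T@T).as_rotvec().round(4),"F",np.round(s["force"],1),"w",round(s["width"],3),"pos",np.round(s["position"],4),"th",round(np.arctan2(M[1,0],M[0,0]),4))
E
python3 -c "
from go import *
go(.4488,-.1585,.16,1.5708+.182)"
```

```text
t 1.8 shift [ 0.3373 -0.2892  0.0667] turn [ 1.0000e-04  1.0000e-04 -1.3091e+00] F [-0.4 -0.2  0.1] w 1.001 pos [ 0.2684 -0.5645  0.2268] th 0.4437
```

Request:
{"name": "jog_arm", "arguments": {"motion": [[[0.034,-0.029,0.007,0,0,-0.12,-1],[0.067,-0.058,0.013,0,0,-0.24,-1],[0.1,-0.087,0.02,0,0,-0.36,-1],[0.134,-0.116,0.027,0,0,-0.48,-1],[0.168,-0.145,0.033,0,0,-0.6,-1],[0.202,-0.174,0.04,0,0,-0.72,-1],[0.236,-0.203,0.047,0,0,-0.84,-1],[0.27,-0.232,0.053,0,0,-0.96,-1],[0.304,-0.261,0.06,0,0,-1.08,-1],[0.3373,-0.2892,0.0667,0,0,-1.2,-1]]]}}

```text
clock: 2.63
position: [0.4361, -0.1862, 0.1651]
ee_rot: [2.132, 2.306, 0.0]
force: [2.0, -0.5, -0.7]
width: 0.998
gripper_force: 0.0
```

```bash
python3 -c "
from go import *
go(.4488,-.1585,.10,1.5708+.182)"
```

```text
t 2.63 shift [0.0266 0.0147 0.0651] turn [ 0.0009  0.0007 -0.1035] F [ 2.  -0.5 -0.7] w 0.998 pos [ 0.4361 -0.1862  0.1651] th 1.6493
```

Request:
{"name": "jog_arm", "arguments": {"motion": [[[0,0,0,0,0,-0.108,-1],[0,0,0,0,0,-0.108,-1],[0,0,0,0,0,-0.108,-1],[0,0,0,0,0,-0.108,-1]]]}}

```text
clock: 2.97
position: [0.4352, -0.1893, 0.165]
ee_rot: [2.018, 2.407, -0.001]
force: [-0.7, -0.5, 0.9]
width: 1.001
gripper_force: 0.0
```

```bash
python3 -c "
from go import *
go(.4488,-.1585,.051,1.5708+.182)
from fit import *
m={}
for c in('top','side'):
    im=save(c,c+'1')
    R=silhouettes('square',c); 
    if R: print(c,R[0]['p'],R[0]['mask'].sum())
im=cv2.imread('pics/side1.png')[190:310,290:430]; cv2.imwrite('pics/s1c.png',cv2.resize(im,None,fx=4.5,fy=4.5,interpolation=cv2.INTER_CUBIC))
"
```

```text
t 2.97 shift [0.028  0.0188 0.114 ] turn [-0.0002  0.0006 -0.0069] F [-0.7 -0.5  0.9] w 1.001 pos [ 0.4352 -0.1893  0.165 ] th 1.7459
top 0.45 130
side 0.73 1041
```

View pics/s1c.png

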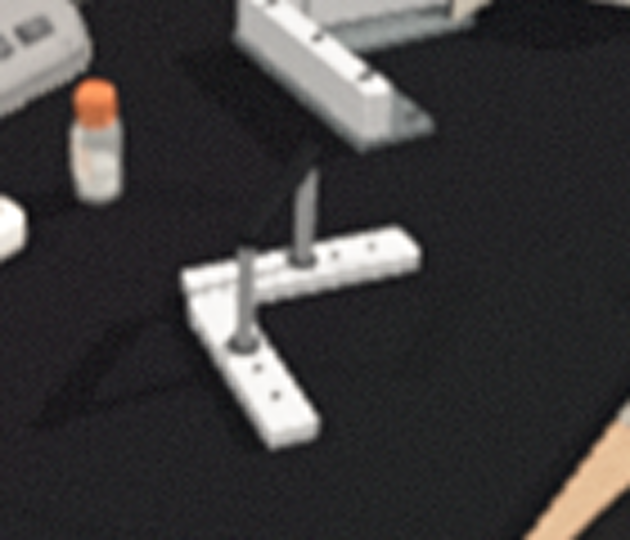

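Request:
{"name": "jog_arm", "arguments": {"motion": [[[0.014,0.0095,0.02,0,0,-0.007,-1],[0.028,0.0188,0.04,0,0,-0.007,-1],[0.028,0.0188,0.055,0,0,-0.007,-1],[0.028,0.0188,0.055,0,0,-0.007,-1],[0.028,0.0188,0.055,0,0,-0.007,-1]]]}}

```text
clock: 3.58
position: [0.4484, -0.1574, 0.1097]
ee_rot: [-2.004, -2.418, 0.001]
force: [-1.0, 0.4, 0.7]
width: 1.0
gripper_force: 0.0
```

```bash
python3 -c "
from go import *
x,y,t=.4488,-.1585,.182
go(x,y,.051,1.5708+t)
for Y in(.037,-.037):print(proj('side',[x-np.sin(t)*Y,y+np.cos(t)*Y,.01]))
save('side','side2')
im=cv2.imread('pics/side2.png')[170:310,280:440]; cv2.imwrite('pics/s2c.png',cv2.resize(im,None,fx=4,fy=4,interpolation=cv2.INTER_CUBIC))
"
```

```text
t 3.58 shift [-0.0012  0.0003  0.0587] turn [-0.0016 -0.0006  0.0049] F [-1.   0.4  0.7] w 1.0 pos [ 0.4484 -0.1574  0.1097] th 1.7577
[343.96094597 266.48590333]
[356.97286424 247.54718193]
```

View pics/s2c.png

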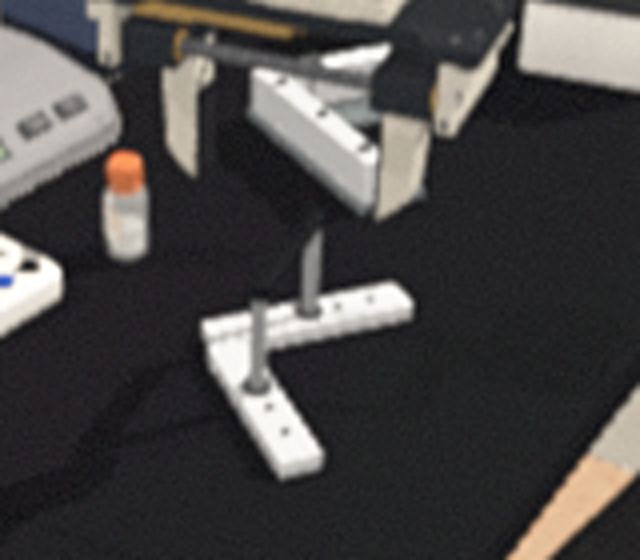

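The crop shows the open fingers at about (190,175) and (390,215), either side of the bar. The post bases at about (344,267) and (357,248) in the full picture match my fit to within a pixel. I'm lowering and gripping now.

Request:
{"name": "jog_arm", "arguments": {"motion": [[[0,0,0.02,0,0,0.004,-1],[-0.001,0,0.04,0,0,0.004,-1],[-0.001,0,0.0585,0,0,0.004,-1],[-0.001,0,0.0585,0,0,0.004,-1],[-0.001,0,0.0585,0,0,0.004,1],[-0.001,0,0.0585,0,0,0.004,1],[-0.001,0,0.0585,0,0,0.004,1],[-0.001,0,0.0585,0,0,0.004,1],[-0.001,0,0.0585,0,0,0.004,1],[-0.001,0,0.0585,0,0,0.004,1]]], "force": 40}}

```text
clock: 4.47
position: [0.4495, -0.1581, 0.052]
ee_rot: [2.008, 2.415, 0.0]
force: [-0.3, -0.1, 0.4]
width: 0.611
gripper_force: 0.0
```

```bash
python3 -c "
from go import *
go(.4488,-.1585,.10,1.5708+.182)"
```

```text
t 4.47 shift [-0.0003 -0.0007 -0.048 ] turn [0.0008 0.0006 0.0018] F [-0.3 -0.1  0.4] w 0.611 pos [ 0.4495 -0.1581  0.052 ] th 1.7546
```

Request:
{"name": "jog_arm", "arguments": {"motion": [[[0,0,0,0,0,0,1],[0,0,0,0,0,0,1],[0,0,0,0,0,0,1],[0,0,0,0,0,0,1],[0,0,0,0,0,0,1],[0,0,0,0,0,0,1],[0,0,0,0,0,0,1],[0,0,0,0,0,0,1],[0,0,0,0,0,0,1],[0,0,0,0,0,0,1]]]}}

```text
clock: 5.3
position: [0.449, -0.158, 0.0513]
ee_rot: [-2.008, -2.416, 0.0]
force: [-0.5, 0.2, -1.4]
width: 0.104
gripper_force: 40.0
```

Request:
{"name": "jog_arm", "arguments": {"motion": [[[0,0,-0.02,0,0,0,1],[0,0,-0.045,0,0,0,1],[0,0,-0.07,0,0,0,1],[0,0,-0.09,0,0,0,1],[0,0,-0.09,0,0,0,1],[0,0,-0.09,0,0,0,1]]]}}

```text
clock: 5.8
position: [0.4497, -0.1582, 0.142]
ee_rot: [2.007, 2.414, 0.001]
force: [0.2, 0.1, -2.8]
width: 0.103
gripper_force: 40.0
```

```bash
python3 -c "
from go import *
go(.4888,-.4225,.141,1.5708+.304)"
```

```text
t 5.8 shift [-0.267  -0.0099  0.0013] turn [ 0.0017  0.0013 -0.1203] F [ 0.2  0.1 -2.8] w 0.103 pos [ 0.4497 -0.1582  0.142 ] th 1.7545
```

Request:
{"name": "jog_arm", "arguments": {"motion": [[[-0.03,-0.001,0,0,0,-0.02,1],[-0.06,-0.002,0,0,0,-0.04,1],[-0.09,-0.003,0,0,0,-0.06,1],[-0.12,-0.004,0,0,0,-0.08,1],[-0.15,-0.005,0,0,0,-0.1,1],[-0.18,-0.006,0,0,0,-0.12,1],[-0.21,-0.008,0,0,0,-0.12,1],[-0.24,-0.009,0,0,0,-0.12,1],[-0.267,-0.01,0,0,0,-0.12,1],[-0.267,-0.01,0,0,0,-0.12,1]]]}}

```text
clock: 6.63
position: [0.486, -0.4288, 0.1386]
ee_rot: [-1.867, -2.525, 0.005]
force: [-1.4, -1.1, -2.6]
width: 0.105
gripper_force: 40.0
```

Request:
{"name": "jog_arm", "arguments": {"motion": [[[0,0,0,0,0,0,1],[0,0,0,0,0,0,1],[0,0,0,0,0,0,1]]]}}

```text
clock: 6.88
position: [0.4881, -0.4204, 0.1404]
ee_rot: [-1.856, -2.532, -0.001]
force: [-0.5, 0.1, -2.1]
width: 0.101
gripper_force: 40.0
```

```bash
python3 -c "
from go import *
go(.4888,-.4225,.065,1.5708+.304)"
```

```text
t 6.88 shift [-0.0023  0.0001  0.0754] turn [-0.0007 -0.0021  0.0017] F [-0.5  0.1 -2.1] w 0.101 pos [ 0.4881 -0.4204  0.1404] th 1.8765
```

Request:
{"name": "jog_arm", "arguments": {"motion": [[[-0.002,0,0.025,0,0,0.002,1],[-0.002,0,0.05,0,0,0.002,1],[-0.002,0,0.0755,0,0,0.002,1],[-0.002,0,0.0755,0,0,0.002,1],[-0.002,0,0.0755,0,0,0.002,1],[-0.002,0,0.0755,0,0,0.002,1]]]}}

```text
clock: 7.38
position: [0.4898, -0.4239, 0.0673]
ee_rot: [1.86, 2.53, 0.0]
force: [0.5, -0.5, -1.8]
width: 0.104
gripper_force: 40.0
```

```bash
python3 -c "
from go import *
go(.546,-.4046,.065,1.5708+.304)
from fit import *
m={}
for c in('top','side'):
    save(c,c+'3'); R=silhouettes('square',c)
    if R: m[c]=R[0]['mask']; print(c,R[0]['p'],m[c].sum())
if 'side' in m: print(fit(lambda v:(square,[v[0],v[1],v[2],.014]),{'side':m['side']},[.488,-.4225,.304]))
im=cv2.imread('pics/side3.png')[140:240,300:430]; cv2.imwrite('pics/s3c.png',cv2.resize(im,None,fx=5,fy=5,interpolation=cv2.INTER_CUBIC))
"
```

```text
t 7.38 shift [0.0016 0.0594 0.0024] turn [ 0.001   0.0009 -0.0011] F [ 0.5 -0.5 -1.8] w 0.104 pos [ 0.4898 -0.4239  0.0673] th 1.8737
top 0.68 315
side 0.77 580
(array([ 0.4907232 , -0.42696838,  0.30878874]), np.float64(0.18852286218336334))
```

View pics/s3c.png

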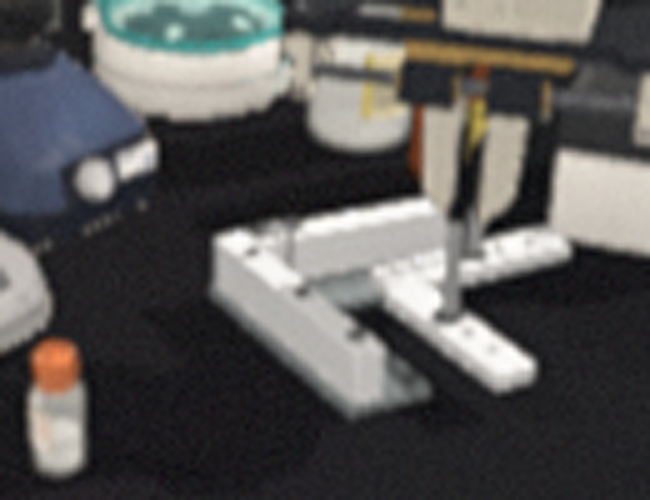

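The crop shows the square level in the fingers: apex near (380,275), just outside the corner, with the legs parallel to the fences. Advancing now.

Request:
{"name": "jog_arm", "arguments": {"motion": [[[0.001,0.012,0.001,0,0,-0.001,1],[0.0015,0.024,0.002,0,0,-0.001,1],[0.0015,0.034,0.002,0,0,-0.001,1],[0.0015,0.042,0.002,0,0,-0.001,1],[0.0015,0.048,0.002,0,0,-0.001,1],[0.0015,0.052,0.002,0,0,-0.001,1],[0.0015,0.054,0.002,0,0,-0.001,1],[0.0015,0.054,0.002,0,0,-0.001,1]]]}}

```text
clock: 8.25
position: [0.5402, -0.4064, 0.0638]
ee_rot: [-1.86, -2.531, -0.0]
force: [-0.1, 0.2, -2.5]
width: 0.105
gripper_force: 40.0
```

```bash
cat > st.py <<'E'
from go import *
go(.546,-.4046,.065,1.5708+.304)
s=observe(); t=.304; F=np.array(s["force"]); print("F along/left of stop",F[0]*np.cos(t)+F[1]*np.sin(t),-F[0]*np.sin(t)+F[1]*np.cos(t),"Fz",F[2],"M",np.round(s["ft_torque"],3))
E
python3 st.py
```

```text
t 8.25 shift [ 0.      0.0061 -0.0012] turn [-0.0001 -0.0003 -0.0007] F [-0.1  0.2 -2.5] w 0.105 pos [ 0.5402 -0.4064  0.0638] th 1.8741
F along/left of stop -0.06475630669416513 0.18242325979093432 Fz -2.514982913131656 M [ 0.036 -0.049 -0.034]
```

Request:
{"name": "jog_arm", "arguments": {"motion": [[[0,0.001,0,0,0,0,1],[0,0.002,0,0,0,0,1],[0,0.003,0,0,0,0,1],[0,0.004,0,0,0,0,1],[0,0.004,0,0,0,0,1]]]}}

```text
clock: 8.67
position: [0.5431, -0.4057, 0.0638]
ee_rot: [-1.861, -2.53, 0.001]
force: [-2.3, 0.8, -1.7]
width: 0.103
gripper_force: 40.0
```

```bash
python3 st.py
```

```text
t 8.67 shift [ 0.0002  0.0031 -0.0012] turn [-0.0011 -0.0003 -0.0015] F [-2.3  0.8 -1.7] w 0.103 pos [ 0.5431 -0.4057  0.0638] th 1.8733
F along/left of stop -1.9901689712904005 1.4664732883045042 Fz -1.682710914216801 M [-0.055  0.577 -0.03 ]
```

Request:
{"name": "jog_arm", "arguments": {"motion": [[[0,0.001,0,0,0,0,1],[0,0.002,0,0,0,0,1],[0,0.002,0,0,0,0,1],[0,0.002,0,0,0,0,1]]]}}

```text
clock: 9.0
position: [0.5445, -0.405, 0.0636]
ee_rot: [-1.86, -2.529, 0.002]
force: [-4.8, -0.7, -1.0]
width: 0.105
gripper_force: 40.0
```

```bash
python3 st.py
```

```text
t 9.0 shift [-0.0001  0.0016 -0.0014] turn [-0.002  -0.0009 -0.0015] F [-4.8 -0.7 -1. ] w 0.105 pos [ 0.5445 -0.405   0.0636] th 1.8733
F along/left of stop -4.836964959337367 0.7801923363596801 Fz -1.0356413498830577 M [0.014 1.249 0.015]
```

Request:
{"name": "jog_arm", "arguments": {"motion": [[[0,0.001,0,0,0,0,1],[0,0.002,0,0,0,0,1],[0,0.002,0,0,0,0,1],[0,0.002,0,0,0,0,1]]]}}

```text
clock: 9.33
position: [0.5455, -0.4045, 0.0634]
ee_rot: [-1.86, -2.528, 0.003]
force: [-7.1, 0.2, -0.0]
width: 0.104
gripper_force: 40.0
```

```bash
python3 st.py
```

```text
t 9.33 shift [-0.0002  0.0004 -0.0016] turn [-0.0034 -0.0015 -0.0017] F [-7.1  0.2 -0. ] w 0.104 pos [ 0.5455 -0.4045  0.0634] th 1.8731
F along/left of stop -6.730941040015042 2.330290940839755 Fz -0.03400493804053917 M [0.065 1.783 0.058]
```

Request:
{"name": "jog_arm", "arguments": {"motion": [[[0,0.001,0,0,0,0,1],[0,0.002,0,0,0,0,1],[0,0.003,0,0,0,0,1],[0,0.004,0,0,0,0,1],[0,0.004,0,0,0,0,1]]]}}

```text
clock: 9.75
position: [0.5487, -0.4036, 0.0634]
ee_rot: [-1.86, -2.527, 0.004]
force: [-9.9, 0.5, 1.6]
width: 0.106
gripper_force: 40.0
```

```bash
python3 st.py
```

```text
t 9.75 shift [-0.0001 -0.0029 -0.0015] turn [-0.0045 -0.0015 -0.002 ] F [-9.9  0.5  1.6] w 0.106 pos [ 0.5487 -0.4036  0.0634] th 1.8728
F along/left of stop -9.266124482138983 3.3789225581838664 Fz 1.6276717640942813 M [0.053 2.274 0.045]
```

```bash
python3 -c "
from fit import *
m={}
for c in('top','side'):
    save(c,c+'4')
    R=silhouettes('swing_fence',c); 
    if R:
        k={c:R[0]['mask']}
        print(c,R[0]['p'],fit(lambda v:(swing(v[0]),[.5455,-.405,.304]),k,[.02],(.04,)))
A=cv2.resize(cv2.imread('pics/side4.png')[140:240,320:420],None,fx=4,fy=4,interpolation=cv2.INTER_CUBIC)
B=cv2.resize(cv2.imread('pics/top4.png')[165:245,370:470],None,fx=4,fy=4,interpolation=cv2.INTER_CUBIC)
B=cv2.copyMakeBorder(B,0,80,0,0,cv2.BORDER_CONSTANT)
cv2.imwrite('pics/s4c.png',np.hstack([A,B]))
"
```

```text
side 0.73 (array([0.02]), np.float64(1.0))
```

View pics/s4c.png

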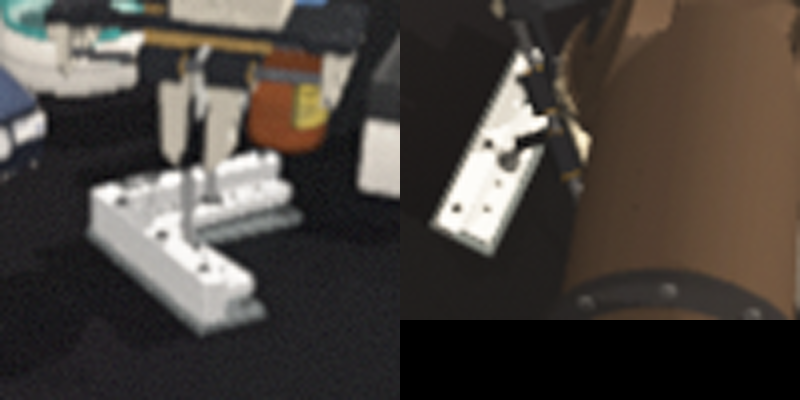

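The left half shows the square flush along the fixed fence and snug on the swing side. I'll grip harder, press to about 12 N and hold.

Request:
{"name": "jog_arm", "arguments": {"motion": [[[0,0,0,0,0,0,1],[0,0.001,0,0,0,0,1],[0,0.002,0,0,0,0,1],[0,0.003,0,0,0,0,1],[0,0.003,0,0,0,0,1],[0,0.003,0,0,0,0,1],[0,0.003,0,0,0,0,1],[0,0.003,0,0,0,0,1],[0,0.003,0,0,0,0,1],[0,0.003,0,0,0,0,1]]], "force": 60}}

```text
clock: 10.78
position: [0.55, -0.4036, 0.0635]
ee_rot: [-1.86, -2.525, 0.007]
force: [-13.9, -0.7, 5.4]
width: 0.098
gripper_force: 60.0
```

```bash
python3 st.py; python3 -c "
from fit import *
save('side','side5'); R=silhouettes('square','side')
k={'side':R[0]['mask']}; print(R[0]['p'],fit(lambda v:(square,[v[0],v[1],v[2],.012]),k,[.546,-.405,.304]))"
```

```text
t 10.78 shift [ 0.0003 -0.0042 -0.0014] turn [-0.0068 -0.0016 -0.003 ] F [-13.9  -0.7   5.4] w 0.098 pos [ 0.55   -0.4036  0.0635] th 1.8718
F along/left of stop -13.450457631620331 3.4976399719060343 Fz 5.435560575189954 M [-0.157  3.383  0.018]
0.74 (array([ 0.55694946, -0.45166097,  0.42569505]), np.float64(0.762960998984719))
```

Request:
{"name": "jog_arm", "arguments": {"motion": [[[0,0,0,0,0,0.005,1],[0,0,0,0,0,0.01,1],[0,0,0,0,0,0.015,1],[0,0,0,0,0,0.015,1],[0,0,0,0,0,0.015,1],[0,0,0,0,0,0.015,1]]]}}

```text
clock: 11.38
position: [0.55, -0.4035, 0.0635]
ee_rot: [-1.878, -2.511, 0.007]
force: [-12.7, -1.0, 4.7]
width: 0.101
gripper_force: 60.2
```

```bash
python3 st.py
```

```text
t 11.38 shift [ 0.0001 -0.0041 -0.0015] turn [-0.007  -0.0016 -0.0176] F [-12.7  -1.    4.7] w 0.101 pos [ 0.55   -0.4035  0.0635] th 1.8572
F along/left of stop -12.396589284141111 2.79646589055556 Fz 4.680932264684468 M [-0.126  3.473  0.285]
```

Request:
{"name": "jog_arm", "arguments": {"motion": [[[0,0,0,0,0,-0.007,1],[0,0,0,0,0,-0.007,1],[0,0,0,0,0,-0.007,1],[0,0,0,0,0,-0.007,1],[0,0,0,0,0,-0.007,1],[0,0,0,0,0,-0.007,1]]]}}

```text
clock: 11.88
position: [0.55, -0.4036, 0.0635]
ee_rot: [-1.87, -2.518, 0.007]
force: [-13.2, -1.6, 4.5]
width: 0.096
gripper_force: 60.1
```

```bash
python3 st.py
```

```text
t 11.88 shift [ 0.0002 -0.0041 -0.0014] turn [-0.0069 -0.0016 -0.0108] F [-13.2  -1.6   4.5] w 0.096 pos [ 0.55   -0.4036  0.0635] th 1.864
F along/left of stop -13.086186334967504 2.411871666881475 Fz 4.497265109469413 M [-0.178  3.381  0.14 ]
```

Request:
{"name": "jog_arm", "arguments": {"motion": [[[0,-0.004,0,0,0,0,1],[0,-0.008,0,0,0,0,1],[0,-0.013,0,0,0,0,1],[0,-0.02,0,0,0,0,1],[0,-0.03,0,0,0,0,1],[0,-0.04,0,0,0,0,1],[0,-0.052,0,0,0,0,1],[0,-0.065,0,0,0,0,1],[0,-0.08,0,0,0,0,1],[0,-0.08,0,0,0,0,1]]]}}

```text
clock: 12.72
position: [0.4728, -0.428, 0.0637]
ee_rot: [-1.875, -2.518, 0.004]
force: [-0.8, -1.4, -2.8]
width: 0.102
gripper_force: 60.0
```

Request:
{"name": "jog_arm", "arguments": {"motion": [[[0,0,-0.03,0,0,0,1],[0,0,-0.06,0,0,0,1],[0,0,-0.09,0,0,0,1],[0,0,-0.12,0,0,0,1],[0,0,-0.12,0,0,0,1],[0,0,-0.12,0,0,0,1]]]}}

```text
clock: 13.22
position: [0.4782, -0.4264, 0.186]
ee_rot: [1.869, 2.52, -0.001]
force: [0.4, -0.0, -3.2]
width: 0.101
gripper_force: 60.0
```

```bash
python3 st.py; python3 -c "
from fit import *
R=[]
for c in('side','top'):
    save(c,c+'6'); R=silhouettes('swing_fence',c)
    if R: print(c,R[0]['p'],fit(lambda v:(swing(v[0]),[.5455,-.405,.303]),{c:R[0]['mask']},[.03],(.04,)))
    R=silhouettes('square',c)
    if R: print(c,R[0]['p'],R[0]['mask'].sum())
A=cv2.resize(cv2.imread('pics/side6.png')[130:250,300:430],None,fx=4,fy=4,interpolation=cv2.INTER_CUBIC)
cv2.imwrite('pics/s6c.png',A)
"
```

```text
t 13.22 shift [0.0016 0.0709 0.1212] turn [ 0.0022  0.0035 -0.0096] F [ 0.4 -0.  -3.2] w 0.101 pos [ 0.4782 -0.4264  0.186 ] th 1.8652
F along/left of stop 0.38456455288256564 -0.166411910357784 Fz -3.2421466747325964 M [-0.001 -0.12  -0.013]
side 0.78 (array([0.01023437]), np.float64(0.13532199248468235))
side 0.83 572
top 0.94 366
```

View pics/s6c.png

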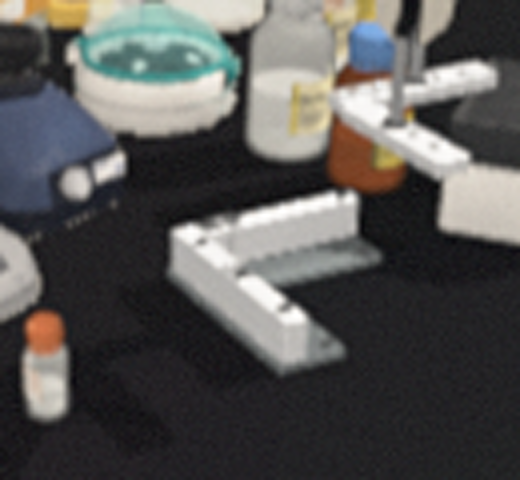

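```bash
sed -i '/^# overlay/,$d' b.py; python3 b.py
```

```text
('top', 'side') [ 0.5458 -0.4032  0.324   0.0346  0.0322  0.0175  0.1273] 2.045882653226664
('top',) [ 0.5456 -0.4049  0.3155  0.0494  0.0315  0.0186  0.1261] 1.4084847038841923
('side',) [ 0.5474 -0.3998  0.3034  0.0404  0.0334  0.0134  0.1287] 0.5475798614356175
```

```bash
cat > e.py <<'E'
from fit import *
x,y,t=.5458,-.4043,.303; c,s=np.cos(t),np.sin(t); M=P('side')
def prof(im,l,z,sg,ns):
    out=[]
    for n in ns:
        v=[]
        for dl in np.linspace(-.004,.004,5):
            L=l+dl; X=a-r*L-r*n; Y=sg*(r*L-r*n); u=proj_(M,np.array([x+c*X-s*Y,y+s*X+c*Y,z]))
            v.append(cv2.remap(im,np.float32([[u[0]]]),np.float32([[u[1]]]),cv2.INTER_LINEAR)[0,0])
        out.append(np.mean(v))
    return np.array(out)
def edge(im,z,sg,lo,hi,ls,sign):
    ns=np.arange(lo,hi,.0005); E=[]
    for l in ls:
        p=cv2.GaussianBlur(prof(im,l,z,sg,ns).reshape(-1,1).astype(np.float32),(1,7),1.2).ravel(); g=sign*np.gradient(p); i=np.clip(g.argmax(),1,len(g)-2)
        d=(g[i-1]-g[i+1])/(2*(g[i-1]-2*g[i]+g[i+1])+1e-9); E.append((ns[i]+d*.0005)*1e3)
    E=np.array(E); k=np.polyfit(ls,E/1e3,1); res=E/1e3-np.polyval(k,ls); ok=abs(res)<.001
    if ok.sum()>3:k=np.polyfit(ls[ok],E[ok]/1e3,1)
    return E.round(1),round(k[0],4)
ls=np.arange(.045,.116,.01)
for f in('side0','side6'):
    im=cv2.cvtColor(cv2.imread(f'pics/{f}.png'),cv2.COLOR_BGR2GRAY).astype(np.float32)
    print(f)
    for nm,z,sg,lo,hi,sn in(("swing plate edge",.006,-1,.02,.042,-1),("swing bottom",.006,-1,-.008,.018,-1),("swing top inner",.036,-1,-.01,.018,-1),("swing top outer",.036,-1,-.024,0.004,1),("fixed plate edge",.006,1,.024,.042,-1),("fixed top inner",.036,1,-.008,.012,-1),("fixed top outer",.036,1,-.024,-.008,1)):
        print(nm,*edge(im,z,sg,lo,hi,ls,sn))
E
python3 e.py
```

```text
side0
swing plate edge [39.4 39.8 39.8 38.  39.8 39.8 39.8 39.9] 0.0034
swing bottom [1.6 3.3 2.  5.  5.5 7.  8.1 8.8] 0.1002
swing top inner [ 9.  10.7 10.4 11.5 12.8 12.2 14.7 16. ] 0.0954
swing top outer [-10.6  -9.1  -9.9  -8.2  -6.9  -6.7  -5.6  -8.8] 0.0732
fixed plate edge [32.1 31.6 33.8 31.8 30.4 31.1 31.  31.6] -0.0101
fixed top inner [ 1.3  1.2  1.5  0.7  0.5  1.  -1.2  1.5] -0.013
fixed top outer [-17.4 -17.2 -17.7 -17.6 -17.3 -17.3 -17.9 -18.6] -0.0131
side6
swing plate edge [39.5 37.  39.8 37.7 39.8 39.8 39.7 39.9] 0.0014
swing bottom [ 0.2 -1.6 -0.1 -0.6 -1.2 -0.2 -0.1 -0.1] -0.0025
swing top inner [ 6.3  5.7  5.1  5.4  5.6  4.8  3.4 12.6] -0.0009
swing top outer [-13.9 -14.8 -13.9 -14.7 -15.5 -14.  -14.8 -18.1] -0.0313
fixed plate edge [31.9 31.9 34.  32.  30.3 31.5 30.7 31.5] -0.0126
fixed top inner [-0.6 -6.5  1.5  0.7  0.5  1.1 -0.7  1.7] 0.0516
fixed top outer [-17.9 -17.5 -18.4 -16.7 -17.3 -17.5 -17.5 -17.9] 0.002
```

```bash
python3 -c "
from go import *
from fit import *
go(.545-.085*np.cos(.134),.0985-.085*np.sin(.134),.186,1.5708+.134)
k={}
for c in('side','top'):
    get_image(c); R=silhouettes('square',c)
    if R: k[c]=R[0]['mask']
print(fit(lambda v:(square,v),{'side':k['side']},[.478,-.426,.295,.135],(.006,.006,.05,.006)))
for p in(-.1,0,.1):
    c,s=np.cos(p),np.sin(p); sq=[(q-[0,0,.07])@np.array([[c,0,s],[0,1,0],[-s,0,c]]).T+[0,0,.07] for q in square]
    print(p,fit(lambda v:(sq,v),{'side':k['side']},[.478,-.426,.295,.135],(.006,.006,.05,.006)))
"
```

```text
t 13.92 shift [ 0.4954  0.1328 -0.0021] turn [-0.00e+00 -1.00e-04  1.61e-01] F [-0.5 -0.5 -2.2] w 0.101 pos [ 0.4777 -0.4254  0.1839] th 1.8658
(array([ 0.47718106, -0.42315875,  0.31151954,  0.1322016 ]), np.float64(0.13228930558417473))
-0.1 (array([ 0.47455184, -0.4255028 ,  0.31971663,  0.13306022]), np.float64(0.26088279771359013))
0 (array([ 0.47718106, -0.42315875,  0.31151954,  0.1322016 ]), np.float64(0.13228930558417473))
0.1 (array([ 0.48013493, -0.42293899,  0.31942672,  0.13034611]), np.float64(0.17734961766792012))
```

Request:
{"name": "jog_arm", "arguments": {"motion": [[[0.02,0.004,0,0,0,0.02,1],[0.05,0.009,0,0,0,0.04,1],[0.08,0.014,0,0,0,0.06,1],[0.11,0.019,0,0,0,0.08,1],[0.14,0.025,0,0,0,0.1,1],[0.17,0.03,0,0,0,0.12,1],[0.2,0.035,0,0,0,0.14,1],[0.23,0.04,0,0,0,0.16,1],[0.26,0.045,0,0,0,0.16,1],[0.29,0.051,0,0,0,0.16,1]]]}}

```text
clock: 14.95
position: [0.4418, -0.1319, 0.1842]
ee_rot: [2.066, 2.365, -0.0]
force: [0.6, 0.7, -2.3]
width: 0.103
gripper_force: 60.0
```

Request:
{"name": "jog_arm", "arguments": {"motion": [[[0,0,0,0,0,0,1],[0,0,0,0,0,0,1]]]}}

```text
clock: 15.12
position: [0.4424, -0.1314, 0.1845]
ee_rot: [2.061, 2.369, 0.001]
force: [1.0, -0.6, -1.8]
width: 0.106
gripper_force: 60.0
```

```bash
python3 -c "
from go import *
go(.4162,.0811,.186,1.5708+.134)"
```

```text
t 15.12 shift [ 0.2141  0.0035 -0.0016] turn [0.0008 0.0004 0.0048] F [ 1.  -0.6 -1.8] w 0.106 pos [ 0.4424 -0.1314  0.1845] th 1.7096
```

Request:
{"name": "jog_arm", "arguments": {"motion": [[[0.03,0,0,0,0,0.003,1],[0.06,0.001,0,0,0,0.003,1],[0.09,0.001,0,0,0,0.003,1],[0.12,0.002,0,0,0,0.003,1],[0.15,0.002,0,0,0,0.003,1],[0.18,0.003,0,0,0,0.003,1],[0.2,0.0035,0,0,0,0.003,1],[0.214,0.0035,0,0,0,0.003,1],[0.214,0.0035,0,0,0,0.003,1],[0.214,0.0035,0,0,0,0.003,1]]]}}

```text
clock: 15.95
position: [0.4174, 0.0791, 0.1841]
ee_rot: [2.069, 2.363, 0.0]
force: [-0.4, 0.2, -2.4]
width: 0.1
gripper_force: 60.0
```

```bash
python3 -c "
from go import *
go(.4162,.0811,.144,1.5708+.134)"
```

```text
t 15.95 shift [ 0.0021 -0.001   0.0401] turn [ 0.0005  0.0002 -0.0015] F [-0.4  0.2 -2.4] w 0.1 pos [0.4174 0.0791 0.1841] th 1.7033
```

Request:
{"name": "jog_arm", "arguments": {"motion": [[[0.002,0,0.02,0,0,-0.001,1],[0.002,0,0.04,0,0,-0.001,1],[0.002,0,0.04,0,0,-0.001,1],[0.002,0.02,0.04,0,0,-0.001,1],[0.002,0.04,0.04,0,0,-0.001,1],[0.002,0.06,0.04,0,0,-0.001,1],[0.002,0.06,0.04,0,0,-0.001,1],[0.002,0.06,0.04,0,0,-0.001,1]]]}}

```text
clock: 16.62
position: [0.4772, 0.0882, 0.1444]
ee_rot: [2.071, 2.362, 0.0]
force: [-0.8, 0.3, -3.1]
width: 0.102
gripper_force: 60.0
```

```bash
python3 -c "
from go import *
from fit import *
go(.545,.0985,.144,1.5708+.134)
k={}
A=[]
for c in('side','top'):
    A.append(save(c,c+'7'))
    for q in('square','hook_stand'):
        R=silhouettes(q,c)
        if R: k[q,c]=R[0]['mask']; print(q,c,R[0]['p'],R[0]['mask'].sum())
for c in('side','top'):
    if ('square',c) in k: print(c,fit(lambda v:(square,[v[0],v[1],v[2],.0927]),{c:k['square',c]},[.476,.09,.134]))
    print('hook',c,fit(lambda v:(hook(-.0065),v),{c:k['hook_stand',c]},[.545,.0985,.134]))
a1=cv2.resize(A[0][200:340,150:290],(560,560),interpolation=cv2.INTER_CUBIC); a2=cv2.resize(A[1][150:290,180:240],(240,560),interpolation=cv2.INTER_CUBIC)
cv2.imwrite('pics/s7.png',np.hstack([a1,a2])[:,:,::-1])
"
```

```text
t 16.62 shift [0.0014 0.0686 0.0004] turn [ 0.0001 -0.0001 -0.0032] F [-0.8  0.3 -3.1] w 0.102 pos [0.4772 0.0882 0.1444] th 1.7016
square side 0.97 1872
hook_stand side 0.78 3424
square top 0.73 258
hook_stand top 0.74 1031
side (array([0.47596058, 0.08898107, 0.13344459]), np.float64(0.19140305538290414))
hook side (array([0.54437471, 0.09891081, 0.14633176]), np.float64(0.18165150877930814))
top (array([0.4748774 , 0.08674894, 0.11758012]), np.float64(0.6883696583230228))
hook top (array([0.54681427, 0.09739338, 0.13592715]), np.float64(0.38009061624283047))
```

View pics/s7.png

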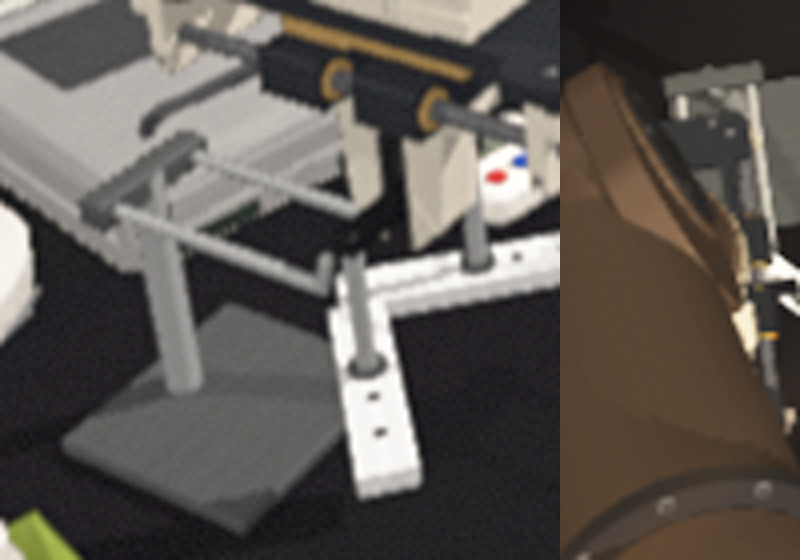

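The picture shows the stand with its prong tip near (325,270). The square's bar sits just above and outside the tips, and the legs are below the prongs. Sliding it on.

Request:
{"name": "jog_arm", "arguments": {"motion": [[[0,0.008,0,0,0,-0.002,1],[0.001,0.018,0,0,0,-0.002,1],[0.0015,0.03,0,0,0,-0.002,1],[0.0015,0.042,0,0,0,-0.002,1],[0.0015,0.054,0,0,0,-0.002,1],[0.0015,0.064,0,0,0,-0.002,1],[0.0015,0.064,0,0,0,-0.002,1],[0.0015,0.064,0,0,0,-0.002,1]]]}}

```text
clock: 17.58
position: [0.5397, 0.0994, 0.1436]
ee_rot: [-2.066, -2.366, 0.0]
force: [-1.3, -0.2, -2.9]
width: 0.098
gripper_force: 60.0
```

```bash
python3 -c "
from go import *
go(.545,.0985,.1113,1.5708+.134)"
```

```text
t 17.58 shift [-0.0016  0.0052  0.0323] turn [-0.0004 -0.0003  0.0008] F [-1.3 -0.2 -2.9] w 0.098 pos [0.5397 0.0994 0.1436] th 1.7056
```

Request:
{"name": "jog_arm", "arguments": {"motion": [[[-0.001,0,0.006,0,0,0,1],[-0.001,0,0.012,0,0,0,1],[-0.001,0,0.018,0,0,0,1],[-0.001,0,0.024,0,0,0,1],[-0.001,0,0.028,0,0,0,1],[-0.001,0,0.031,0,0,0,1],[-0.001,0,0.032,0,0,0,1],[-0.001,0,0.032,0,0,0,1],[-0.001,0,0.032,0,0,0,1]]]}}

```text
clock: 18.33
position: [0.5396, 0.0983, 0.1121]
ee_rot: [2.066, 2.366, 0.0]
force: [0.2, 0.3, -2.4]
width: 0.102
gripper_force: 60.0
```

Request:
{"name": "jog_arm", "arguments": {"motion": [[[0,0,0.0005,0,0,0,1],[0,0,0.001,0,0,0,1],[0,0,0.0015,0,0,0,1],[0,0,0.002,0,0,0,1],[0,0,0.002,0,0,0,1]]]}}

```text
clock: 18.75
position: [0.5398, 0.0983, 0.1111]
ee_rot: [2.066, 2.365, 0.001]
force: [-3.4, -1.0, 9.6]
width: 0.108
gripper_force: 60.0
```

Contact with the prongs. Releasing now, opening only partway.

Request:
{"name": "jog_arm", "arguments": {"motion": [[[0,0,-0.001,0,0,0,1],[0,0,-0.001,0,0,0,0.6],[0,0,-0.001,0,0,0,0.5],[0,0,-0.001,0,0,0,0.4],[0,0,-0.001,0,0,0,0.3],[0,0,-0.001,0,0,0,0.2],[0,0,-0.001,0,0,0,0.1],[0,0,-0.001,0,0,0,0.1],[0,0,-0.001,0,0,0,0.1],[0,0,-0.001,0,0,0,0.1]]]}}

```text
clock: 19.58
position: [0.5395, 0.0982, 0.1109]
ee_rot: [2.067, 2.366, -0.0]
force: [-0.3, 0.1, 0.4]
width: 0.448
gripper_force: 0.0
```

```bash
python3 -c "
from go import *
from fit import *
go(.545,.0985,.1113,1.5708+.134)
save('side','side8'); R=silhouettes('square','side'); print(R[0]['p'],R[0]['mask'].sum(),fit(lambda v:(square,v),{'side':R[0]['mask']},[.54,.0983,.134,.06],(.006,.006,.05,.006)))"
```

```text
t 19.58 shift [-0.0004  0.0055 -0.0004] turn [0.    0.    0.001] F [-0.3  0.1  0.4] w 0.448 pos [0.5395 0.0982 0.1109] th 1.7058
0.61 1578 (array([0.54513588, 0.09540807, 0.14085622, 0.05410968]), np.float64(0.2222280949025135))
```

Request:
{"name": "jog_arm", "arguments": {"motion": [[[0,0,-0.005,0,0,0,0.1],[0,0,-0.012,0,0,0,0.1],[0,0,-0.02,0,0,0,0.1],[0,0,-0.03,0,0,0,0.1],[0,0,-0.05,0,0,0,0.1],[0,0,-0.075,0,0,0,0.1],[0,0,-0.1,0,0,0,0.1],[0,0,-0.13,0,0,0,0.1],[0,0,-0.15,0,0,0,0.1],[0,0,-0.15,0,0,0,0.1]]]}}

```text
clock: 20.52
position: [0.5415, 0.0994, 0.2666]
ee_rot: [2.063, 2.363, 0.01]
force: [0.1, -0.0, -0.2]
width: 0.449
gripper_force: 0.0
```

Request:
{"name": "jog_arm", "arguments": {"motion": [[[0,0,0,0,0,0,0.1],[0,0,0,0,0,0,0.1],[0,0,0,0,0,0,0.1],[0,0,0,0,0,0,0.1],[0,0,0,0,0,0,0.1],[0,0,0,0,0,0,0.1],[0,0,0,0,0,0,0.1],[0,0,0,0,0,0,0.1],[0,0,0,0,0,0,0.1],[0,0,0,0,0,0,0.1]]]}}

```text
clock: 21.35
position: [0.5395, 0.0982, 0.2609]
ee_rot: [2.067, 2.366, 0.0]
force: [-0.5, -0.1, 0.4]
width: 0.45
gripper_force: 0.0
```

```bash
python3 -c "
from go import *
from fit import *
go(.545,.0985,.1113,1.5708+.134)
save('side','side9'); R=silhouettes('square','side'); print(R[0]['p'],R[0]['mask'].sum(),fit(lambda v:(square,v),{'side':R[0]['mask']},[.54,.0983,.134,.06],(.006,.006,.05,.006)))
save('top','top9')
for c in('side','top'):
  R=silhouettes('swing_fence',c)
  if R: print(c,R[0]['p'],fit(lambda v:(swing(v[0]),[.5455,-.405,.299]),{c:R[0]['mask']},[.03],(.04,)))
"; sed -i "s/('side0','side6')/('side0','side9')/" e.py; python3 e.py | grep -A3 side9; python3 b.py
```

```text
t 21.35 shift [-0.0005  0.0055  0.1496] turn [0.    0.    0.001] F [-0.5 -0.1  0.4] w 0.45 pos [0.5395 0.0982 0.2609] th 1.7058
0.58 1886 (array([0.5388164 , 0.09979912, 0.13264128, 0.0601395 ]), np.float64(0.10781267130149452))
side 0.78 (array([0.0059375]), np.float64(0.22490233191298914))
top 0.76 (array([-0.005]), np.float64(0.2118942672257874))
side9
swing plate edge [39.5 39.7 39.5 38.4 39.8 39.8 39.8 39.9] 0.0058
swing bottom [-0.  -3.8 -2.4 -0.5 -1.1 -0.4 -0.3 -0.2] 0.0356
swing top inner [ 6.8  5.8  5.2  4.9  5.8  4.8  3.7 15.4] 0.0588
('top', 'side') [ 0.5462 -0.4038  0.3179  0.0244  0.0321  0.0177  0.127 ] 0.8208775278001179
('top',) [ 0.5433 -0.4047  0.2994 -0.0188  0.0292  0.0174  0.1242] 0.2855581396002351
('side',) [ 0.5468 -0.4     0.3101  0.0451  0.0321  0.0144  0.1275] 0.3254586754865392
```

```bash
python3 -c "
from cell import *
print(sign_off())"
```

```text
the job is handed in; nothing more can be done
None
```

The job is handed in, with no verdict returned: I pressed the square home at about 13 N and hung it released and level on both prongs, and the swing fence measures true to about ±0.02 rad by camera (limit 0.03).

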